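# Open the slide cover of the spark-eroder terminal box

### The job

On the white terminal box, press the black snap tab all the way in with a fingertip so that it stays down, then push the released cover along by its rib until it is right off its seat, completely clear of the two guides, and leave it lying flat on the deck of the box. Only press and push: do not lift or tip the cover, do not force it past the tab, and leave the other things on the bench where they are.

Things in the scene. Friction and masses are not known exactly. Their poses are not given: they have to be found in the camera images.
- terminal_box: White painted terminal box fixed on the bench, 180 (x) x 260 (y) x 45 mm high; origin at the centre of its underside, z up. Its flat top (seat at the -y end, bare deck at the +y end, one level) is 45 mm above the bench. A stop behind the seat lets the cover slide only towards the box's own +y. A curb 8 mm high at y = 122 to 130 mm ends the deck.
- guides (a point): Centre of the seat, at x 0, y -80, z 45 mm in the box's frame, axes as the box's. Two dark steel guides run along y, from y = -126 to -34 mm in the box's frame, outer faces at x = +-52 mm, tops 12 mm above the deck; their lips hold the cover down and leave a 68 mm wide opening. Under the cover is a well with six brass terminals.
- cover: Loose grey plastic cover, 0.12 kg, a plate 80 (x) x 90 (y) x 6 mm; origin at the centre of its underside, axes as the box's. Starts in the guides, origin at x 0, y -77, z 45 mm in the box's frame. With the tab in it slides under about 1 N. Its rear edge passes the ends of the guides at origin y = +11 mm (88 mm of travel); it meets the curb at y = +77 mm.
- cover_rib (a point): Top centre of the cover's push rib, 23 mm above the cover's underside (68 mm above the bench). The rib stands across the slide direction: 44 (x) x 10 (y) mm, 17 mm high above the plate, 15 mm from the cover's centre towards +y; 55 mm of flat plate lie behind it (-y), room for a fingertip.
- tab_pad (a point): Centre of the top of the snap tab's pad, a black plastic square 28 x 28 mm on the deck beside the +x guide, at x = 66, y = -16 mm in the box's frame. Out, its top is 16 mm above the deck (61 mm above the bench); pressed right in, 6 mm above the deck. Its 8 mm thick tongue crosses in front of the cover and blocks it, 6 to 7 mm above the deck when out.
- tab (a joint): Travel of the snap tab, m: 0 = out (it starts at 0 to 0.001), 0.010 = fully in, straight down. It resists with about 3 N and has no return spring: it stays where it is pressed. Past 0.0075 the tongue is below the deck and the cover is free.
- steel_block: Bystander: loose steel block with three holes, 50 x 100 x 28 mm, 0.9 kg, origin at the centre of its underside.
- tin: Bystander: closed can with a paper label, 60 mm in diameter, 85 mm high, origin at the centre of its underside.
- chuck: Bystander: small steel drill chuck standing on its back, 42 mm in diameter, 55 mm high, origin at the centre of its underside.
- wrench: Bystander: steel wrench lying flat, 160 mm long along its x, origin at its middle on the bench.
Not all that is in view belongs to the job. There is more than one size of the cover; the one meant has the size given above.

How it is judged:
By the outcome, as a careful person would: the job done as asked, in the order asked, and still so for the second after the job is handed in, with the robot touching nothing.
It also fails if it takes over 35 s, if anything falls off the work surface, if the arm or the gripper's body presses on something with over 40 N, if the wrist force passes 120 N, or if a joint passes its speed limit or range.

### The arm

A 7-joint arm with a two-finger parallel gripper is mounted at the origin on the work surface. World frame = base frame: x ahead of the robot, y to its left, z up, the work surface at z = 0. Lengths are in m, angles in rad, forces in N, time in s.
With the tool pointing down it reaches from about 0.4 to 0.85 m from the base axis. Payload 6.9 kg.
Tool frame: the origin (TCP) lies midway between the tips of the shut fingers; the grasp point (between the pads) lies 19 mm behind it; z points along the fingers, y is the line along which they close (so a half turn about z gives the same grasp; the last joint's range is limited). The gripper opens to 85 mm and grips with 20 to 120 N. Pads are 22 mm wide; open, the fingers measure 114 mm over their backs; the gripper's body (76 mm by 85 mm) begins 54 mm behind the grasp point. The pads swing forward as they close: fully open they stand 13 mm farther back than shut.
Start: joints at [-1.129, 0.507, -0.238, 1.5, 0.126, 1.149, -0.155], TCP at [0.206, 0.59, 0.231] pointing down, gripper open.
Joint ranges: [-3.08, 3.08], [-0.24, 2.05], [-1.43, 1.35], [0, 2.5], [-1.52, 4.66], [0.17, 1.96], [-2.89, 2.89]. Speed limits (rad/s): [2.39, 2.39, 3.14, 3.14, 3.14, 3.14, 3.14].

### API

Orientations are given as a unit quaternion [w, x, y, z].
In Python, from station import r, snapshot, get_calibration gives the robot as it stands.
- The arm moves only by the tool play_rows, never from a script. Its argument "series" is a list that holds one entry, the list of rows, each a list of 7 numbers: the opening, from -1 (shut) to 1 (fully open), then the shift along the tool's x, y, z in units of 0.3 m (1.0 is 0.3 m), then the turn, a rotation vector about the tool's x, y, z in units of pi/2 rad (1.0 is pi/2 rad). In form: [[[hand, tx, ty, tz, ax, ay, az], ...]]. A call has 1 to 20 rows; each row shifts and turns the commanded pose from where the row before left it, along the tool's axes as they then stand; what a row does not reach is not made up. A row lasts 1/8 s, in which the tool goes at most 62.5 mm and 10.7 degrees, less where a joint would pass 70% of its speed; a pose out of reach is approached as far as the arm can. A call with a number of a shift or a turn outside -1 to 1 is refused whole. A call with a gripper value outside its range is refused whole. The fingers move at their own pace and stop on an object; the grip force is fixed at half the most. Time passes only in rows, so rows that do not move let the fingers close. It gives the time, the measured TCP pose, the force, the opening and the grip force at its end, in the units of the state.
- r.read_state(): the state, without advancing time (a new reading comes with each control period).
- snapshot(name): name is "scene" or "side" or "wrist"; returns the picture (384x512x3 uint8, blue, green, red); there is no depth.
- get_calibration(name): a dict with "fx", "fy", "cx", "cy" (pixels), "rvec" (rotation vector, rad) and "tvec" (3), from world to camera coordinates, as OpenCV has them. Camera axes: x right, y down, z forward; pixel columns grow to the right and rows downward; lengths in m; the calibration is good to about 2 mm. A picture is of the moment at which its call begins: read the wrist's pose just before it. get_calibration takes no time and is no camera call; for the wrist camera it gives the pose at the moment of the call.
- r.finish_job(): hands the job in; it is judged then, once.
The state is a dict: "time_s": time; "qpos": joint angles; "qvel": joint speeds; "effort": joint torques, N m; "position": TCP position; "eef_rot": TCP orientation; "wrist_force": force on the tool from outside, world axes, zero at the start; "ft_torque": the same for the moment, N m; "opening": finger opening in m; "gripper_force": force on a finger pad.
Only numpy, scipy, OpenCV 4.12 (cv2) and the standard library are available. Lean on these libraries where they do the work, as an engineer would, in place of code of your own. Each camera call takes 0.05 s, during which the arm holds its last target. There are 200 camera calls.

## Working session

There is one attempt and no reset: what is moved stays moved. The work goes in short steps, Python scripts to look and compute and a tool call to move; the robot and the scene stay as the last step left them, time stands still between calls to the robot, and variables do not carry over. Pictures are saved under pics/ and viewed, at most 10 in all, crops included, and the job is handed in when it is done.

Besides the shell and the picture viewer there is one more tool, called after "Emit:" as name(argument=value, ...), one argument or row to a line, values as JSON. play_rows: Moves the arm, as the interface text tells. Its arguments: {"type":"object","properties":{"series":{"type":"array"}},"required":["series"]}

```bash
mkdir -p pics; python3 - <<'E'
from station import r,snapshot,get_calibration
import cv2
s=r.read_state();print(s['time_s'],s['position'],s['eef_rot'],s['opening'])
for n in("scene","side"):
    cv2.imwrite(f'pics/{n}0.png',snapshot(n));print(n,get_calibration(n))
E
```

```text
0.0 [0.20586455 0.58960259 0.23041284] [-1.37347889e-04  1.67117645e-01  9.85936553e-01 -8.87892639e-04] 0.085250983788845
scene {'fx': 348.5189020283431, 'fy': 348.5189020283431, 'cx': 258.04435082155624, 'cy': 190.38294459032204, 'rvec': array([ 1.51434748,  1.83197108, -0.92004373]), 'tvec': array([ 0.10496663, -0.28092676,  1.3090656 ])}
side {'fx': 367.8226790146028, 'fy': 367.8226790146028, 'cx': 247.29104125057322, 'cy': 186.87251729506096, 'rvec': array([ 2.38860692, -0.16130005,  0.04345503]), 'tvec': array([-0.57411904,  0.09696431,  1.04368779])}
```

View pics/scene0.png

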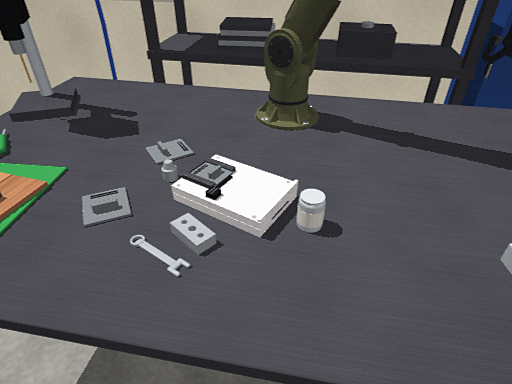

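View pics/side0.png

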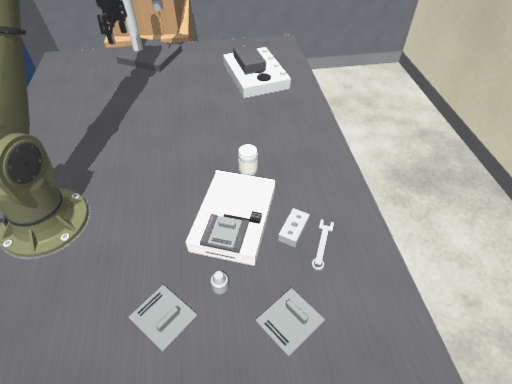

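The two views show three cover-like plates in the side image: one in the guides on the box (225,232), a loose one at (163,317) and a loose one at (290,320). The one in the guides is the right one, with the tab pad at about (256,217). Next I'll take a close crop and measure.

```bash
cat > h.py <<'E'
import numpy as np,cv2
from station import r,snapshot,get_calibration
def ray(n,p,z,c=None):
    c=c or get_calibration(n)
    K=np.array([[c['fx'],0,c['cx']],[0,c['fy'],c['cy']],[0,0,1]])
    R=cv2.Rodrigues(np.array(c['rvec']))[0];o=-R.T@c['tvec']
    d=R.T@np.linalg.inv(K)@[p[0],p[1],1.]
    return o+d*(z-o[2])/d[2]
def proj(n,P,c=None):
    c=c or get_calibration(n)
    K=np.array([[c['fx'],0,c['cx']],[0,c['fy'],c['cy']],[0,0,1]])
    return cv2.projectPoints(np.array(P,float).reshape(-1,1,3),np.array(c['rvec']),np.array(c['tvec']),K,None)[0].reshape(-1,2)
E
python3 - <<'E'
from h import *
a=cv2.imread('pics/side0.png')[165:275,170:290];b=cv2.imread('pics/scene0.png')[145:240,160:310]
cv2.imwrite('pics/c1.png',np.vstack([cv2.resize(a,(600,550),interpolation=2)]))
for p in[(217,173),(275,184),(256,260),(190,250)]:print(p,ray('side',p,.045))
for p in[(256,217)]:print('pad',ray('side',p,.061))
for p in[(214,191)]:print('pad scene',ray('scene',p,.061))
for p in [(216,157),(298,184)]:print('sc',ray('scene',p,.045))
E
```

```text
(217, 173) [0.49821803 0.07716162 0.045     ]
(275, 184) [0.66176323 0.00794089 0.045     ]
(256, 260) [ 0.57041253 -0.23571863  0.045     ]
(190, 250) [ 0.41151642 -0.18463407  0.045     ]
pad [ 0.58775796 -0.11685913  0.061     ]
pad scene [ 0.59246599 -0.10180504  0.061     ]
sc [ 0.41627415 -0.14893184  0.045     ]
sc [0.50221483 0.0881511  0.045     ]
```

View pics/c1.png

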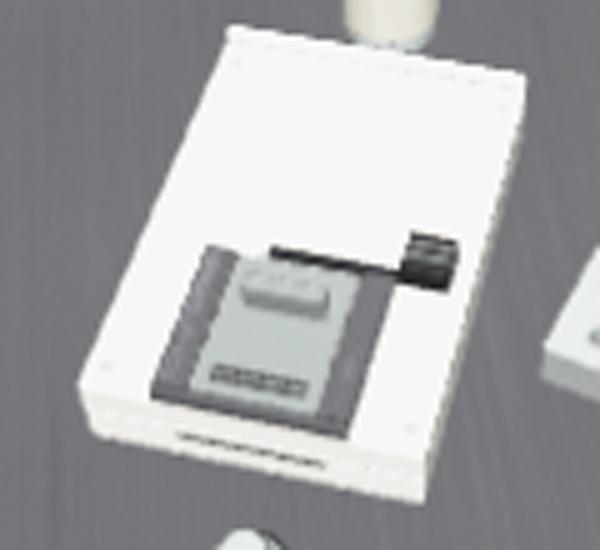

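The crop shows the grey cover between the dark guides. The rib is at crop (285,295), the pad at (432,248), and the tongue runs left from the pad. I'll fit the box pose from its corners.

```bash
python3 - <<'E'
from h import *
from scipy.spatial.transform import Rotation as Ro
cs=[(-90,-130,45,85,385),(90,-130,45,428,458),(90,130,53,524,75),(-90,130,53,230,28),(66,-16,61,433,246)]
A=[];W=[]
for x,y,z,u,v in cs:
    A.append((x/1e3,y/1e3));W.append(ray('side',(170+u/5,165+v/5),z/1e3)[:2])
A=np.array(A);W=np.array(W)
a=A-A.mean(0);w=W-W.mean(0)
th=np.arctan2((a[:,0]*w[:,1]-a[:,1]*w[:,0]).sum(),(a*w).sum())
R=np.array([[np.cos(th),-np.sin(th)],[np.sin(th),np.cos(th)]])
t=W.mean(0)-R@A.mean(0);print('th',th,np.degrees(th),'t',t,'res mm',(W-A@R.T-t)*1e3)
f=lambda x,y:R@[x,y]+t
print('pad',f(.066,-.016),'rib',f(0,-.062),'end',f(0,.03))
s=r.read_state();T=Ro.from_quat(np.r_[s['eef_rot'][1:],s['eef_rot'][0]]);print(T.as_matrix().round(3))
c=get_calibration('wrist');Rc=cv2.Rodrigues(np.array(c['rvec']))[0];o=-Rc.T@c['tvec'];print('cam in tool',T.inv().apply(o-s['position']),'cam z',Rc[2])
P=lambda x,y,z:np.r_[f(x,y),z]
img=cv2.imread('pics/scene0.png');print(proj('scene',[P(.066,-.016,.061),P(-.09,-.13,.045),P(.09,-.13,.045),P(.09,.13,.053),P(-.09,.13,.053)]).round(1))
E
```

```text
th -0.3643129000415891 -20.87359159455449 t [ 0.5336896  -0.07179617] res mm [[ 1.2383807   1.67542334]
 [-0.63137453 -0.75168445]
 [-1.72729804 -1.26052304]
 [ 0.09267517 -2.12220651]
 [ 1.0276167   2.45899066]]
pad [ 0.58965702 -0.11026236] rib [ 0.51159854 -0.12972703] end [ 0.54437882 -0.0437651 ]
[[-0.944  0.33  -0.   ]
 [ 0.33   0.944 -0.002]
 [-0.    -0.002 -1.   ]]
cam in tool [ 6.85325167e-02 -1.00414895e-05 -1.42857854e-01] cam z [ 0.25596698 -0.09047823 -0.962442  ]
[[210.9 189.9]
 [213.1 154.2]
 [168.6 185.5]
 [258.5 219.9]
 [295.9 179.7]]
```

Emit:
play_rows(
  series=[
    [[-1,-0.099,-0.089,0.012,0,0,0.001],[-1,-0.099,-0.089,0.012,0,0,0.001],[-1,-0.099,-0.089,0.012,0,0,0.001],[-1,-0.099,-0.089,0.012,0,0,0.001],[-1,-0.099,-0.089,0.012,0,0,0.001],[-1,-0.099,-0.089,0.012,0,0,0.001],[-1,-0.099,-0.089,0.012,0,0,0.001],[-1,-0.099,-0.089,0.012,0,0,0.001],[-1,-0.099,-0.089,0.012,0,0,0.001],[-1,-0.099,-0.089,0.012,0,0,0.001],[-1,-0.099,-0.089,0.012,0,0,0.001],[-1,-0.099,-0.089,0.012,0,0,0.001],[-1,-0.099,-0.089,0.012,0,0,0.001],[-1,-0.099,-0.089,0.012,0,0,0.001],[-1,-0.099,-0.089,0.012,0,0,0.001],[-1,-0.099,-0.089,0.012,0,0,0.001],[-1,-0.099,-0.089,0.012,0,0,0.001],[-1,-0.099,-0.089,0.012,0,0,0.001],[-1,-0.099,-0.089,0.012,0,0,0],[-1,-0.099,-0.089,0.012,0,0,0]],
  ],
)

```text
time_s: 2.6
position: [0.5806, -0.1165, 0.1588]
eef_rot: [-0.0, 0.181, 0.983, 0.0]
wrist_force: [0.1, 0.3, -0.3]
opening: 0.0003
gripper_force: 0.0
```

```bash
python3 - <<'E'
from h import *
c=get_calibration('wrist');im=snapshot('wrist')
th=-.3643;t=np.array([.53369,-.0718]);R=np.array([[np.cos(th),-np.sin(th)],[np.sin(th),np.cos(th)]])
P=lambda x,y,z:np.r_[R@[x,y]+t,z]
n=['pad','rib','g++','g-+','g+-','g--']
q=proj('wrist',[P(.066,-.016,.061),P(0,-.062,.068),P(.052,-.034,.057),P(-.052,-.034,.057),P(.052,-.126,.057),P(-.052,-.126,.057)],c)
print(dict(zip(n,q.round(0).tolist())));print({k:np.array(v).tolist() for k,v in c.items()},r.read_state()['position'])
cv2.imwrite('pics/w1.png',im)
E
```

```text
{'pad': [273.0, 211.0], 'rib': [205.0, 120.0], 'g++': [248.0, 192.0], 'g-+': [247.0, 37.0], 'g+-': [124.0, 192.0], 'g--': [106.0, 37.0]}
{'fx': 342.00268083133074, 'fy': 342.00268083133074, 'cx': 260.66879814516744, 'cy': 202.38918795970415, 'rvec': [-2.394458453946844, -1.6491734954944497, -0.22816548742857515], 'tvec': [-0.09821464928396767, -0.5780424392231995, 0.15078732866494088]} [ 0.58210548 -0.12313164  0.15822407]
```

View pics/w1.png

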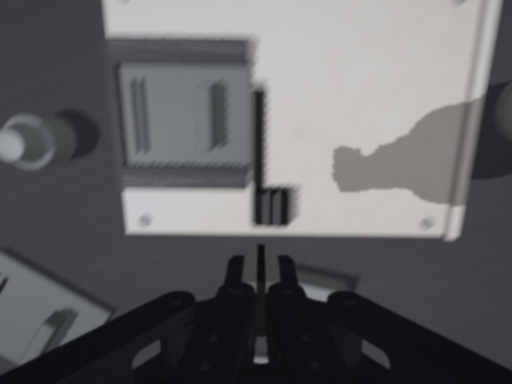

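The wrist view shows the pad at (274,207) and the rib at (203,115), within about 4 px of the prediction. The picture was slightly blurred because the arm was still settling. I'll move over the pad.

Emit:
play_rows(
  series=[
    [[-1,-0.006,0.025,0.04,0,0,0],[-1,-0.007,0.025,0.04,0,0,0],[-1,0,0,0.04,0,0,0],[-1,0,0,0,0,0,0],[-1,0,0,0,0,0,0],[-1,0,0,0,0,0,0]],
  ],
)

```text
time_s: 3.4
position: [0.5896, -0.103, 0.1238]
eef_rot: [0.0, 0.181, 0.983, -0.0]
wrist_force: [-0.3, -0.9, 0.5]
opening: 0.0002
gripper_force: 0.0
```

```bash
python3 - <<'E'
from h import *
s=r.read_state();print(s['position'],s['eef_rot'],np.abs(s['qvel']).max())
c=get_calibration('wrist');im=snapshot('wrist')
th=-.3643;t=np.array([.53369,-.0718]);R=np.array([[np.cos(th),-np.sin(th)],[np.sin(th),np.cos(th)]])
P=lambda x,y,z:np.r_[R@[x,y]+t,z]
print('tcp in box',R.T@(s['position'][:2]-t))
q=proj('wrist',[P(.066,-.016,.061),P(0,-.062,.068),P(.052,-.034,.057),P(-.052,-.034,.057),P(.09,-.13,.045),P(.09,.13,.053),s['position']],c)
print(q.round(1).tolist());np.save('pics/c2.npy',c,allow_pickle=True)
cv2.imwrite('pics/w2.png',im)
E
```

```text
[ 0.58958626 -0.10297987  0.12384405] [ 4.80268669e-04  1.81147944e-01  9.83455738e-01 -4.65218394e-05] 0.0025419295984598746
tcp in box [ 0.06333722 -0.00921806]
[[249.9, 222.3], [166.7, 115.5], [221.5, 199.4], [215.6, 17.8], [87.8, 247.4], [466.1, 251.8], [260.6, 262.0]]
```

View pics/w2.png

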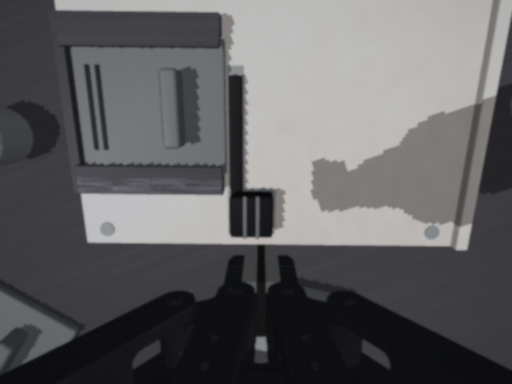

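The settled view shows the pad centred at about (252,215), the rib at (171,108) and the box corner at (87,243). That puts the box about 2 mm further in -x and 1 mm further in +y than my fit. I'll press at box (65.5, -15) mm.

Emit:
play_rows(
  series=[
    [[-1,-0.007,-0.02,0.06,0,0,0],[-1,0,0,0.06,0,0,0],[-1,0,0,0.06,0,0,0],[-1,0,0,0.015,0,0,0],[-1,0,0,0.01,0,0,0],[-1,0,0,0.01,0,0,0],[-1,0,0,0,0,0,0]],
  ],
)

```text
time_s: 4.32
position: [0.5895, -0.1093, 0.0592]
eef_rot: [0.0, 0.181, 0.983, -0.0]
wrist_force: [-0.5, 0.0, 0.3]
opening: -0.0002
gripper_force: 0.0
```

Emit:
play_rows(
  series=[
    [[-1,0,0,0.007,0,0,0],[-1,0,0,0.007,0,0,0],[-1,0,0,0,0,0,0]],
  ],
)

```text
time_s: 4.7
position: [0.5895, -0.1092, 0.0546]
eef_rot: [0.0, 0.181, 0.983, -0.0]
wrist_force: [0.7, -0.9, 0.9]
opening: -0.0004
gripper_force: 0.6
```

Emit:
play_rows(
  series=[
    [[-1,0,0,0.007,0,0,0],[-1,0,0,0.007,0,0,0]],
  ],
)

```text
time_s: 4.95
position: [0.5896, -0.1093, 0.0507]
eef_rot: [0.0, 0.181, 0.983, -0.0]
wrist_force: [-2.5, 0.9, 17.5]
opening: -0.0001
gripper_force: 8.7
```

Emit:
play_rows(
  series=[
    [[-1,0,0,0.004,0,0,0],[-1,0,0,0.004,0,0,0]],
  ],
)

```text
time_s: 5.2
position: [0.5897, -0.1093, 0.0502]
eef_rot: [0.001, 0.181, 0.983, -0.0]
wrist_force: [-5.6, 1.1, 29.0]
opening: 0.0
gripper_force: 14.9
```

Hard stop at 50.5 mm with 29 N, so the tab is fully in. I'll rise and go behind the rib.

Emit:
play_rows(
  series=[
    [[-1,0,0,-0.1,0,0,0],[-1,0,0,-0.1,0,0,0],[-1,0.06,-0.065,0,0,0,0],[-1,0.06,-0.065,0,0,0,0],[-1,0.06,-0.065,0,0,0,0],[-1,0.045,-0.062,0,0,0,0],[-1,0,0,0,0,0,0],[-1,0,0,0,0,0,0],[-1,0,0,0,0,0,0]],
  ],
)

```text
time_s: 6.32
position: [0.4995, -0.1564, 0.1078]
eef_rot: [0.0, 0.18, 0.984, 0.0]
wrist_force: [-0.4, 0.0, -0.5]
opening: -0.0002
gripper_force: 0.0
```

```bash
python3 - <<'E'
from h import *
s=r.read_state();print(s['position'],np.abs(s['qvel']).max())
c=get_calibration('wrist');im=snapshot('wrist');sd=snapshot('side')
th=-.3643;t=np.array([.53369,-.0718]);R=np.array([[np.cos(th),-np.sin(th)],[np.sin(th),np.cos(th)]])
P=lambda x,y,z:np.r_[R@[x,y]+t,z]
print('tcp in box',R.T@(s['position'][:2]-t))
print(proj('wrist',[P(.066,-.016,.051),P(0,-.062,.068),P(.052,-.034,.057),P(.052,-.126,.057)],c).round(1).tolist())
a=cv2.resize(sd[150:275,170:300],(399,384),interpolation=2)
cv2.imwrite('pics/w3.png',cv2.resize(np.hstack([im,a]),(800,337)))
E
```

```text
[ 0.49952616 -0.15635204  0.10783784] 0.0032965734838810777
tcp in box [-0.00179628 -0.09117559]
[[372.5, 317.3], [311.7, 234.1], [349.4, 303.8], [206.2, 303.8]]
```

View pics/w3.png

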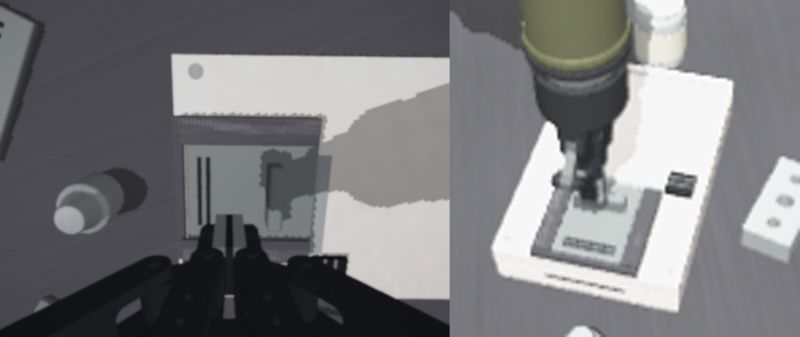

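The tab is down with its tongue below the deck. The fingers are behind the rib, which is at (274,195) in this view. I'll descend to z 0.057.

Emit:
play_rows(
  series=[
    [[-1,0,0,0.06,0,0,0],[-1,0,0,0.06,0,0,0],[-1,0,0,0.03,0,0,0],[-1,0,0,0.02,0,0,0],[-1,0,0,0,0,0,0]],
  ],
)

```text
time_s: 7.05
position: [0.4987, -0.1571, 0.0569]
eef_rot: [-0.0, 0.181, 0.983, 0.0]
wrist_force: [-0.7, 0.2, -0.3]
opening: 0.0002
gripper_force: 0.0
```

Emit:
play_rows(
  series=[
    [[-1,0,0.02,0,0,0,0],[-1,0,0.02,0,0,0,0],[-1,0,0.02,0,0,0,0],[-1,0,0.02,0,0,0,0],[-1,0,0,0,0,0,0]],
  ],
)

```text
time_s: 7.68
position: [0.5075, -0.1341, 0.0571]
eef_rot: [0.0, 0.181, 0.984, 0.0]
wrist_force: [-0.5, -0.1, 0.4]
opening: 0.0001
gripper_force: 0.0
```

Emit:
play_rows(
  series=[
    [[-1,0,0.02,0,0,0,0],[-1,0,0.02,0,0,0,0],[-1,0,0.02,0,0,0,0],[-1,0,0.02,0,0,0,0]],
  ],
)

```text
time_s: 8.18
position: [0.5159, -0.1119, 0.057]
eef_rot: [-0.0, 0.181, 0.983, 0.0]
wrist_force: [-0.1, -0.2, 1.3]
opening: 0.0001
gripper_force: 0.4
```

Emit:
play_rows(
  series=[
    [[-1,0,0.02,0,0,0,0],[-1,0,0.02,0,0,0,0],[-1,0,0.02,0,0,0,0],[-1,0,0.02,0,0,0,0],[-1,0,0.02,0,0,0,0],[-1,0,0.02,0,0,0,0],[-1,0,0.02,0,0,0,0],[-1,0,0.02,0,0,0,0],[-1,0,0.02,0,0,0,0],[-1,0,0.02,0,0,0,0],[-1,0,0.02,0,0,0,0],[-1,0,0.02,0,0,0,0],[-1,0,0.015,0,0,0,0],[-1,0,0.01,0,0,0,0],[-1,0,0.005,0,0,0,0],[-1,0,0,0,0,0,0]],
  ],
)

```text
time_s: 10.18
position: [0.5446, -0.0365, 0.057]
eef_rot: [-0.0, 0.181, 0.983, 0.0]
wrist_force: [0.8, 0.3, 0.5]
opening: -0.0004
gripper_force: 0.0
```

Emit:
play_rows(
  series=[
    [[-1,0,-0.03,0,0,0,0],[-1,0,-0.03,0,0,0,0],[-1,0,0,-0.1,0,0,0],[-1,0,0,-0.15,0,0,0],[-1,0,-0.1,-0.15,0,0,0],[-1,0,-0.15,-0.1,0,0,0],[-1,0,-0.15,-0.1,0,0,0],[-1,0,0,0,0,0,0],[-1,0,0,0,0,0,0],[-1,0,0,0,0,0,0]],
  ],
)

```text
time_s: 11.42
position: [0.4953, -0.1643, 0.2361]
eef_rot: [-0.001, 0.18, 0.984, 0.0]
wrist_force: [0.5, 0.0, 0.0]
opening: 0.0001
gripper_force: 0.0
```

```bash
python3 - <<'E'
from h import *
s=r.read_state();print(s['time_s'],s['position'])
im=snapshot('wrist');sd=snapshot('side')
a=cv2.resize(sd[150:275,170:300],(399,384),interpolation=2)
cv2.imwrite('pics/s4full.png',sd)
cv2.imwrite('pics/w4.png',cv2.resize(np.hstack([im,a]),(800,337)))
E
```

```text
11.425 [ 0.4953373  -0.16434303  0.23610221]
```

View pics/w4.png

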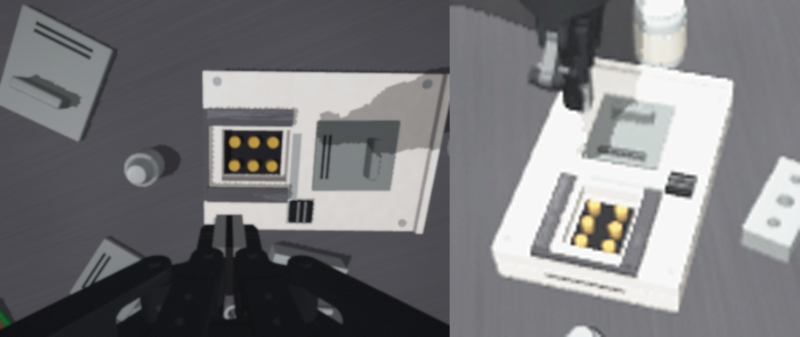

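The cover spans x = 315 to 399 in the wrist view, lying flat on the deck about 20 mm past the guide ends at 295. The tab at (300,211) is still down, and the steel block, tin and chuck look unmoved. I'll hand the job in.

```bash
python3 -c "
from station import r
print(r.finish_job())"
```

```text
the job is handed in; nothing more can be done
None
```

The job is handed in: the tab is pressed fully in and stayed down, and the cover lies flat on the deck about 20 mm clear of the guides, with no contact seen with anything else (the wrench was not rechecked at the end).

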